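Draw the bead tray's end panel tight with its cam lock

ROBOT

A 6-joint arm with a two-finger parallel gripper is mounted at the origin on the work surface. World frame = base frame: x ahead of the robot, y to its left, z up, the work surface at z = 0. Lengths are in m, angles in rad, forces in N, time in s.
With the tool pointing down it reaches from about 0.325 to 1 m from the base axis. Payload 5.1 kg.
Tool frame: the origin (TCP) lies at the very end of the fingers, on their centre line; the grasp point (between the pads) lies 19 mm behind it; x points along the fingers, z is the direction in which the jaws open and shut, and the axes are right-handed (so a half turn about x gives the same grasp; the last joint's range is limited). The gripper opens to 85 mm and grips with 20 to 120 N. Pads are 22 mm wide; open, the fingers measure 114 mm over their backs; the gripper's body (76 mm by 85 mm) begins 54 mm behind the grasp point. The pads swing forward as they close: fully open they stand 13 mm farther back than shut.
Start: joints at [-1.347, 0.124, 1.65, -0, 1.367, -0.083], TCP at [0.196, -0.62, 0.231] pointing down, gripper open.
Joint ranges: [-2.61, 2.61], [-1.02, 2.33], [0.03, 2.71], [-1.35, 4.49], [0.32, 2.68], [-2.91, 2.91]. Speed limits (rad/s): [2.57, 2.57, 3.14, 3.14, 3.14, 3.14].

INTERFACE

Orientations are given as a unit quaternion [x, y, z, w].
In Python, from station import * gives the robot as it stands. Calls block until the motion is done:
- move_ptp(position, orientation): joint-space move of the TCP to a pose.
- servo_line(position, rotation=None, vel=0.15, max_force=None): straight line of the TCP; rotation=None keeps the orientation; vel is the mean speed in m/s. With max_force (N) it stops when the force on the tool has changed by that much, and returns True; else False.
- move_joints(angles): joint-space move.
- gripper_to(opening, f_grip=None): finger opening in m; f_grip is the grip in N (None keeps the last); returns when the fingers have stopped.
- sleep(seconds).
- inverse_kinematics(position, orientation): joint angles nearest the present ones, or None.
- get_image(name): name is "scene" or "side" or "wrist"; returns the picture (400x640x3 uint8, red, green, blue); there is no depth.
- calibration(name): a dict with "fovy" (degrees; the focal length in pixels is half the picture's height over the tangent of half this angle, whatever the lens; pixels are square), "cx", "cy" (the principal point, pixels), "extrinsics" (4x4, takes a point from world to camera coordinates). Camera axes: x right, y down, z forward; pixel columns grow to the right and rows downward; lengths in m; the calibration is good to about 2 mm. A picture is of the moment at which its call begins: read the wrist's pose just before it. calibration takes no time and is no camera call; for the wrist camera it gives the pose at the moment of the call.
A pose or a line that the arm cannot do raises Unreachable and nothing moves.
- sign_off(): hands the job in, once; it reports no verdict.
Readings, each from a call of its own:
- current_clock(): time.
- current_joints(): joint angles.
- current_joint_velocities(): joint speeds.
- current_joint_efforts(): joint torques, N m.
- current_ee_pos(): TCP position.
- current_ee_rot(): TCP orientation.
- current_contact_force(): force on the tool from outside, world axes, zero at the start.
- current_torque(): the same for the moment, N m.
- current_gripper_width(): finger opening in m.
Only numpy, scipy, OpenCV 4.12 (cv2) and the standard library are available. Lean on these libraries where they do the work, as an engineer would, in place of code of your own. Each camera call takes 0.05 s, during which the arm holds its last target.

TASK

Finish assembling the maple bead tray: push its loose end panel in until it meets the rubber seal, then put the screwdriver into the slot of the steel cam and turn the cam clockwise until it has drawn the panel flush with the board and is snug, without forcing it. Afterwards stand the screwdriver back upright in its terracotta holder, let go of it, and do not disturb the other things on the table.

Things in the scene. Friction and masses are not known exactly. Their poses are not given: they have to be found in the camera images.
- board: Light maple bead board, 160 mm (its x) by 120 mm (its y) by 28 mm high, fixed to the table, with beads in dark channels on top (up to 33 mm). Origin: centre of the underside; z up. The end panel belongs against its -y edge, the face y = -60 mm.
- seal_mid (a point): Middle of the outer face of the black rubber seal strip (100 mm long) on the board's -y edge, 21 mm above the table. It stands out 2.5 mm from the edge and pushes back with 3 N for each mm it is squeezed (7.5 N when the panel is flush).
- panel: Darker wooden end panel, 160 mm (x) by 22 mm (y) by 28 mm high; slides only along the board's y on two steel dowels with 2.5 N of friction. Axes as the board's. Origin: centre of the lower edge of its inner face: (0, -60 mm - gap, 0) in the board's frame. The gap is 9 to 20 mm at first, 2.5 mm at the seal and 0 when flush (hard stop).
- push (a point): Middle of the panel's outer face (22 mm along the panel's -y from its origin, 14 mm above the table), where to push it towards +y. 4 to 15 N are right; more than 25 N is too much. A brass bolt on the panel reaches through the board's edge into the cam; how far it is screwed out is not known (+-1.5 mm).
- cam: Steel cam disc, 44 mm across, let into the board's top at (0, -31 mm) of its frame, turning about the vertical. Origin: on its axis, level with its top face, 28 mm above the table. x lies along its slot; a red dot marks the +x end. As found, the slot is within 0.1 rad of the board's x axis, and the bolt can enter. It stays where it is left.
- slot (a point): Centre of the slot's floor, 7 mm below the cam's top; the slot is 28 mm long and 5.2 mm wide. Turned clockwise from above, the cam catches the bolt and draws the panel in: 0.05 to 0.12 N m while drawing; then, 0.6 to 1.5 rad from the start (it depends on the bolt), the panel meets the board and the torque climbs steeply. 0.15 to 0.22 N m is snug; over 0.3 N m is forcing it.
- driver: Wide-bladed screwdriver, 118 mm long, about 160 g, standing upright in the holder. Origin: centre of the blade's end edge; z runs up the shaft to the handle, x along the blade's width. Blade 24 mm wide (x), 4 mm thick (y), 14 mm high; shaft 8 mm thick.
- handle (a point): Middle of the screwdriver's square dark wooden handle, 24 x 24 mm with flats square to the driver's x and y, reaching 30 mm up and down from here (56 to 116 mm above the blade's end); a small brass button on top adds 2 mm.
- holder: Terracotta block, 75 mm (x) by 60 mm (y) by 58 mm high, fixed; origin: centre of the underside. A well 31 mm (x) by 11 mm (y) goes through its middle; the screwdriver stands in it with the handle's lower end on the block's top, blade along the block's x (either way round), blade end 2 mm above the table.
- ramekin: White ceramic ramekin, 84 mm across, 45 mm high, loose; origin under its centre. Bystander.
- bead_jar: Amber glass bead jar with a metal cap, 60 mm across, 75 mm high, loose; origin under its centre. Bystander.
- pliers: Round-nose pliers with olive grips lying flat, 105 mm long, loose; origin near the rivet on the table, x towards the jaws. Bystander.
- spool: Copper wire spool standing on end, 40 mm across, 32 mm high, loose; origin under its centre. Bystander.
- organizer: Olive plastic organizer box with a hinged lid, 150 x 220 x 55 mm, fixed; origin under its centre. Bystander.
- acrylic_cube: Clear acrylic cube, 100 mm, with a swing door, fixed; origin under its centre. Bystander.
Not all that is in view belongs to the job. There is more than one size of the driver; the job needs the smallest. There is more than one size of the holder; the job needs the larger.

How it is judged:
By the outcome, as a careful person would: the job done as asked, in the order asked, and still so for the second after the job is handed in, with the robot touching nothing.
It also fails if it takes over 72 s, if anything falls off the work surface, if the arm or the gripper's body presses on something with over 40 N, if the wrist force passes 120 N, or if a joint passes its speed limit or range.

## Working session

There is one attempt and no reset: what is moved stays moved. The work goes in short steps, each a Python script; the robot and the scene stay as the last script left them, time stands still between calls to the robot, and variables do not carry over. Pictures are saved under pics/ and viewed, and the job is handed in when it is done.

```bash
ls; mkdir -p pics
python3 - <<'E'
from station import *
import cv2,numpy as np
print(current_clock())
for n in ["scene","side","wrist"]:
    c=calibration(n);print(n,c["fovy"],c["cx"],c["cy"],np.round(c["extrinsics"],4).tolist())
    cv2.imwrite(f"pics/{n}0.png",get_image(n)[:,:,::-1])
print(current_clock(),current_ee_rot())
E
```

```text
pics
0.0
scene 47.70332221162222 312.6146670231589 206.2599870125528 [[-0.1948, 0.9808, -0.0102, 0.1166], [0.782, 0.149, -0.6052, -0.3968], [-0.5921, -0.1259, -0.796, 1.5757], [0.0, 0.0, 0.0, 1.0]]
side 46.13228124932273 317.74354691835515 202.4035584614864 [[-0.9997, -0.0227, -0.0064, 0.583], [-0.0118, 0.7155, -0.6985, 0.0824], [0.0204, -0.6983, -0.7156, 1.4004], [0.0, 0.0, 0.0, 1.0]]
wrist 69.13966799636228 319.40244701181456 200.2957939877514 [[0.3019, -0.9533, -0.0018, -0.6488], [-0.9094, -0.2886, 0.2995, -0.0381], [-0.286, -0.0888, -0.9541, 0.3802], [0.0, 0.0, 0.0, 1.0]]
0.15 [ 0.41811414  0.57098919 -0.41733705  0.57007165]
```

View pics/scene0.png

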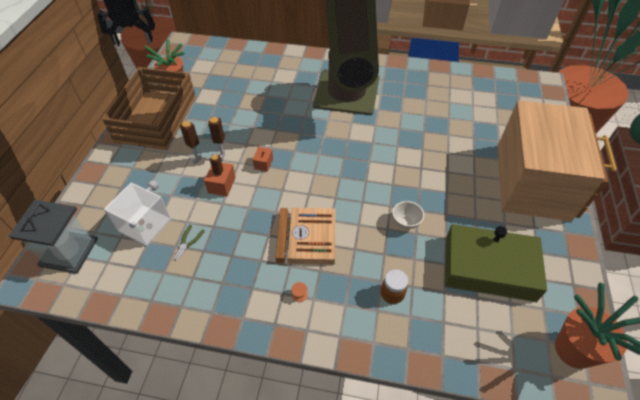

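View pics/side0.png

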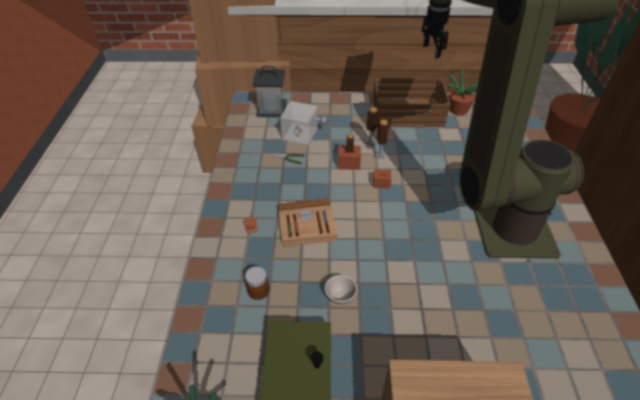

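View pics/wrist0.png

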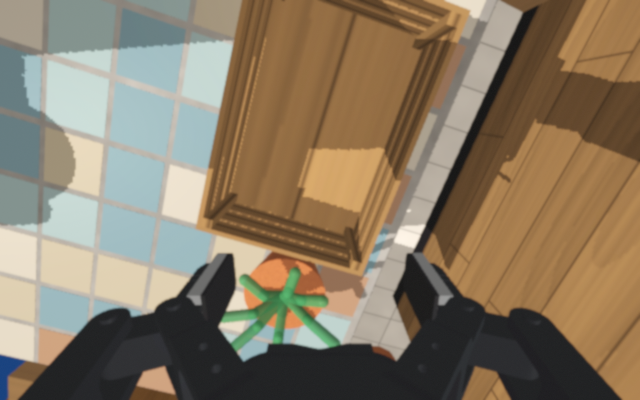

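Scene: board at (305,235), panel at its left edge (283,235), and a driver standing in a terracotta block at (216,165)/(220,180). Two more drivers are at (190,133) and (215,130), with a smaller block at (263,158). I'll get rough positions next.

```bash
cat > h.py <<'E'
from station import *
import cv2,numpy as np
from scipy.spatial.transform import Rotation as R
def cam(n,c=None):
    c=c or calibration(n); f=200/np.tan(np.radians(c["fovy"])/2)
    return np.array([[f,0,c["cx"]],[0,f,c["cy"]],[0,0,1]]),np.array(c["extrinsics"])
def ray(KE,u,v):
    K,E=KE; Rm=E[:3,:3]; d=Rm.T@np.linalg.solve(K,[u,v,1.]); return -Rm.T@E[:3,3],d
def px2w(KE,u,v,z):
    o,d=ray(KE,u,v); return o+d*(z-o[2])/d[2]
def proj(KE,p):
    K,E=KE; q=K@(E[:3,:3]@np.asarray(p,float)+E[:3,3]); return q[:2]/q[2]
def down(phi):
    # tool x down, jaw direction (tool z) at angle phi from world x
    x=np.array([0,0,-1.]); z=np.array([np.cos(phi),np.sin(phi),0]); y=np.cross(z,x)
    return R.from_matrix(np.c_[x,y,z]).as_quat()
E
python3 - <<'E'
from h import *
S=cam("scene");D=cam("side")
print("scene");
for n,u,v,z in [("drv holder top",216,155,.118),("holder",220,180,.058),("d1",190,124,.15),("d2",215,120,.15),("small h",263,153,.04),("board",310,235,.028),("panel",283,235,.028),("cam",300,232,.028),("ramekin",408,210,.045),("jar",396,282,.075),("pliers",188,242,0.01),("spool",300,290,.032),("acryl",137,212,.05)]:
    print(n,px2w(S,u,v,z).round(3))
print("side")
for n,u,v,z in [("drv holder top",350,138,.118),("holder",349,155,.058),("small h",382,175,.04),("board",306,225,.028),("cam",306,215,.028),("jar",257,275,.075)]:
    print(n,px2w(D,u,v,z).round(3))
i=cv2.imread("pics/scene0.png")[100:300,80:360];cv2.imwrite("pics/c1.png",cv2.resize(i,None,fx=2.8,fy=2.8,interpolation=cv2.INTER_CUBIC))
i=cv2.imread("pics/side0.png")[90:260,240:440];cv2.imwrite("pics/c2.png",cv2.resize(i,None,fx=3.5,fy=3.5,interpolation=cv2.INTER_CUBIC))
E
```

```text
scene
drv holder top [ 0.475 -0.293  0.118]
holder [ 0.512 -0.28   0.058]
d1 [ 0.403 -0.387  0.15 ]
d2 [ 0.374 -0.324  0.15 ]
small h [ 0.373 -0.195  0.04 ]
board [ 0.626 -0.001  0.028]
panel [ 0.639 -0.071  0.028]
cam [ 0.621 -0.029  0.028]
ramekin [0.509 0.242 0.045]
jar [0.746 0.227 0.075]
pliers [ 0.696 -0.316  0.01 ]
spool [0.787 0.007 0.032]
acryl [ 0.655 -0.466  0.05 ]
side
drv holder top [ 0.484 -0.284  0.118]
holder [ 0.485 -0.27   0.058]
small h [ 0.38  -0.193  0.04 ]
board [0.617 0.015 0.028]
cam [ 0.619 -0.025  0.028]
jar [0.733 0.23  0.075]
```

View pics/c1.png

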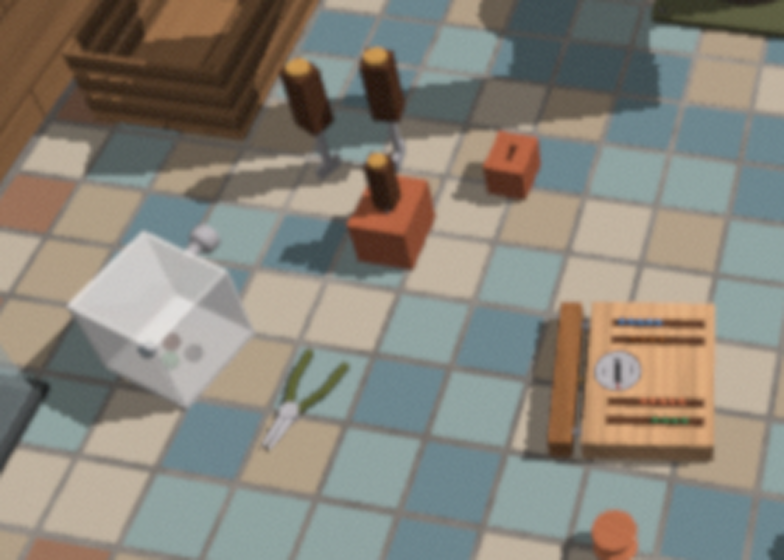

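View pics/c2.png

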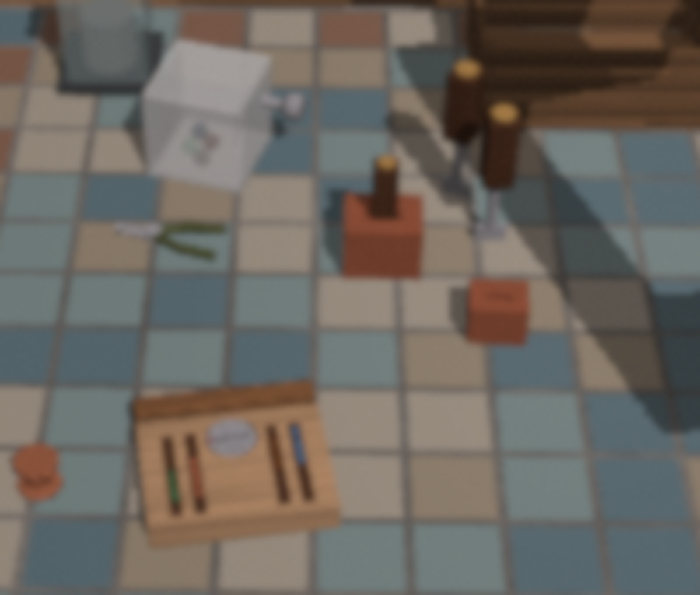

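Run:
```python
from h import *
K,E=cam("wrist"); Rt=R.from_quat(current_ee_rot()).as_matrix(); p=np.array(current_ee_pos())
o=-E[:3,:3].T@E[:3,3]
print("cam in tool",Rt.T@(o-p)); print("cam axes(rows x,y,z) in tool",(E[:3,:3]@Rt).round(3)); print(Rt.round(3),K[0,0])
# where optical axis hits relative to TCP in tool frame for TCP z=.3
for nm,t,yaws in [("board",[.62,-.03,.03],None),("drv",[.485,-.29,.06],None)]:
  for ph in np.arange(-np.pi,np.pi,np.pi/4):
    q=down(ph); Rq=R.from_quat(q).as_matrix()
    z=.24; cw=Rq@(Rt.T@(o-p)); d=Rq@Rt.T@E[2,:3]
    cz=z+cw[2]; s=(t[2]-cz)/d[2]; pos=np.array([t[0]-cw[0]-s*d[0],t[1]-cw[1]-s*d[1],z])
    j=inverse_kinematics(pos,q); print(nm,round(ph,2),pos.round(3),None if j is None else np.round(j,2))
```

```text
cam in tool [-0.14281494  0.07746296 -0.00022927]
cam axes(rows x,y,z) in tool [[-0.    -0.     1.   ]
 [-0.3   -0.954 -0.   ]
 [ 0.954 -0.3    0.   ]]
[[-0.     0.953  0.302]
 [ 0.002  0.302 -0.953]
 [-1.     0.    -0.002]] 290.24331735781374
board -3.14 [ 0.62  -0.063  0.24 ] None
board -2.36 [ 0.643 -0.054  0.24 ] [-0.17  0.11  1.65 -0.    1.38  2.19]
board -1.57 [ 0.653 -0.03   0.24 ] [-0.13  0.13  1.63 -0.    1.38  1.44]
board -0.79 [ 0.644 -0.007  0.24 ] [-0.09  0.11  1.66 -0.    1.38  0.69]
board 0.0 [0.62  0.003 0.24 ] [-0.08  0.05  1.71 -0.    1.38 -0.08]
board 0.79 [ 0.597 -0.006  0.24 ] [-0.1   0.    1.76 -0.    1.38 -0.89]
board 1.57 [ 0.587 -0.03   0.24 ] [-0.14 -0.02  1.78 -0.    1.38 -1.71]
board 2.36 [ 0.596 -0.053  0.24 ] [-0.18  0.01  1.76 -0.    1.38 -2.54]
drv -3.14 [ 0.485 -0.314  0.24 ] [-0.67 -0.04  1.81 -0.    1.38  2.47]
drv -2.36 [ 0.502 -0.307  0.24 ] [-0.64 -0.02  1.78 -0.    1.38  1.72]
drv -1.57 [ 0.509 -0.29   0.24 ] [-0.61 -0.02  1.79 -0.    1.38  0.96]
drv -0.79 [ 0.502 -0.273  0.24 ] [-0.59 -0.05  1.82 -0.    1.38  0.19]
drv 0.0 [ 0.485 -0.266  0.24 ] [-0.6  -0.1   1.86 -0.    1.38 -0.6 ]
drv 0.79 [ 0.468 -0.273  0.24 ] [-0.63 -0.12  1.88 -0.    1.38 -1.41]
drv 1.57 [ 0.461 -0.29   0.24 ] [-0.66 -0.12  1.88 -0.    1.38 -2.23]
drv 2.36 [ 0.468 -0.307  0.24 ] None
```

```bash
cat >> h.py <<'E'
import json
def shot(n,name):
    c=calibration(n); im=get_image(n); cv2.imwrite(f"pics/{name}.png",im[:,:,::-1]); json.dump({k:(np.array(v).tolist()) for k,v in c.items()},open(f"pics/{name}.json","w"))
def load(name): return cam(None,json.load(open(f"pics/{name}.json")))
E
python3 - <<'E'
from h import *
move_ptp([.485,-.266,.24],down(0)); shot("wrist","wd"); print(current_clock())
move_ptp([.62,0.003,.20],down(0)); shot("wrist","wb"); print(current_clock(),current_ee_pos(),current_gripper_width())
E
```

```text
1.875
3.0833 [0.62001047 0.00158652 0.20038344] 0.08558841367907374
```

View pics/wd.png

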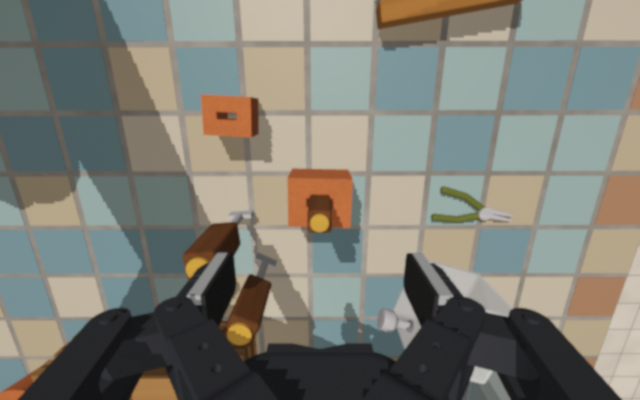

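View pics/wb.png

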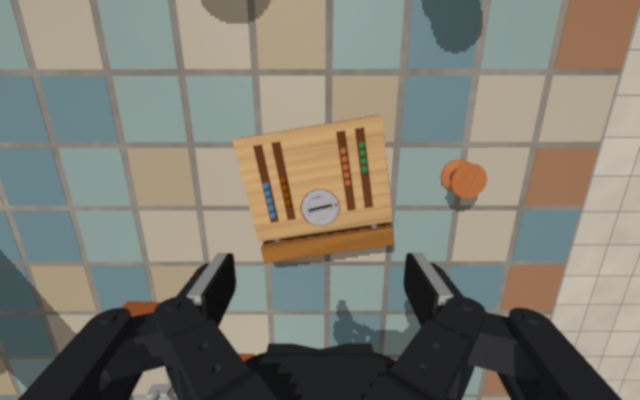

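wd: our driver's top is at (319,221) in the holder (320,198); the large drivers' tops are at (195,265) and (240,332), the small block at (230,116). wb: board corners at about (235,141), (381,116), (393,222) and (258,241); cam at (320,207). Next, close crops.

Run:
```python
import cv2
i=cv2.imread("pics/wd.png")[150:250,270:370];cv2.imwrite("pics/c3.png",cv2.resize(i,None,fx=6,fy=6,interpolation=cv2.INTER_CUBIC))
i=cv2.imread("pics/wb.png")[105:270,225:405];cv2.imwrite("pics/c4.png",cv2.resize(i,None,fx=3.6,fy=3.6,interpolation=cv2.INTER_CUBIC))
```

```text
(no output)
```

View pics/c3.png

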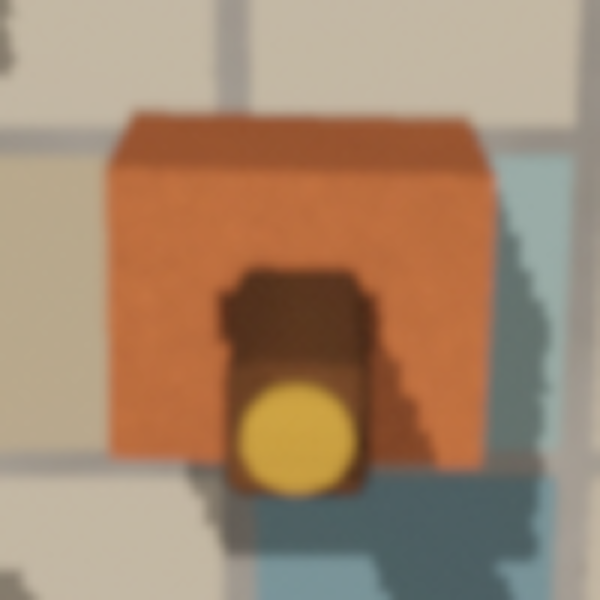

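View pics/c4.png

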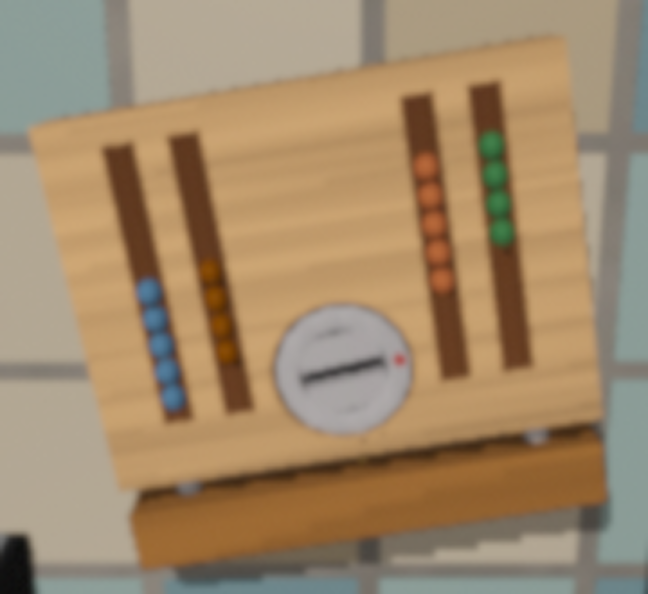

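Run:
```python
from h import *
from scipy.optimize import least_squares
def fit(KE,pts,px,z,x0):
    def f(a):
        c,s=np.cos(a[2]),np.sin(a[2])
        return np.concatenate([proj(KE,[a[0]+c*x-s*y,a[1]+s*x+c*y,z])-p for (x,y),p in zip(pts,px)])
    r=least_squares(f,x0); return r.x,r.fun.round(1)
H=load("wd");B=load("wb")
c4=lambda a:np.array(a)/3.6+[225,105]
c3=lambda a:np.array(a)/6+[270,150]
print(fit(H,[(-.0375,.03),(.0375,.03),(.0375,-.03),(-.0375,-.03)],c3([(108,168),(492,172),(484,468),(110,458)]),.058,[.48,-.28,0]))
print("drv button",px2w(H,*c3((298,438)),.120))
for n,u,v in [("A",240,216),("B",267,265)]: print(n,px2w(H,u,v,0.01).round(3))
for n,u,v in [("A",195,265),("B",240,332)]: print(n,[px2w(H,u,v,z).round(3) for z in (.12,.15,.18)])
b,res=fit(B,[(-.08,.06),(.08,.06),(.08,-.06),(-.08,-.06)],c4([(32,128),(562,36),(602,418),(125,490)]),.028,[.62,0,0]);print(b,res)
c,s=np.cos(b[2]),np.sin(b[2]);T=np.array([[c,-s],[s,c]])
inv=lambda w:(T.T@(w[:2]-b[:2])).round(4)
print("cam ctr",px2w(B,*c4((343,369)),.028), inv(px2w(B,*c4((343,369)),.028)))
for p in [(135,512),(600,432),(142,568),(607,500)]: print("panel",inv(px2w(B,*c4(p),.028)))
d=px2w(B,*c4((384,361)),.028)-px2w(B,*c4((303,379)),.028);print("slot ang",np.arctan2(d[1],d[0]))
d=px2w(B,*c4((400,359)),.028)-px2w(B,*c4((343,369)),.028);print("dot ang",np.arctan2(d[1],d[0]))
print("cam model",b[:2]+T@[0,-.031])
```

```text
(array([ 0.48587808, -0.29566574, -0.01654048]), array([-0.6,  0. ,  0.9,  0.3, -0.3, -0.6, -0. ,  0.2]))
drv button [ 0.48569944 -0.29548931  0.12      ]
A [ 0.377 -0.329  0.01 ]
B [ 0.409 -0.405  0.01 ]
A [array([ 0.358, -0.341,  0.12 ]), array([ 0.373, -0.324,  0.15 ]), array([ 0.387, -0.307,  0.18 ])]
B [array([ 0.397, -0.425,  0.12 ]), array([ 0.407, -0.398,  0.15 ]), array([ 0.417, -0.371,  0.18 ])]
[0.61741651 0.00071168 0.16602038] [-0.8  0.3  1.2 -0.2  0.6 -0.3 -1.   0.6]
cam ctr [ 0.62179429 -0.02877623  0.028     ] [-0.0006 -0.0298]
panel [-0.0772 -0.0679]
panel [ 0.0782 -0.065 ]
panel [-0.0795 -0.0888]
panel [ 0.0782 -0.0897]
slot ang 0.2293384744394912
dot ang 0.18190236853791175
cam model [ 0.62253953 -0.02986207]
```

```bash
cat >> h.py <<'E'
b=np.array([0.6174,0.0007,0.166]); c_,s_=np.cos(b[2]),np.sin(b[2]); T=np.array([[c_,-s_],[s_,c_]])
def bw(x,y,z): return np.r_[b[:2]+T@[x,y],z]
def wb_(p): return T.T@(np.asarray(p)[:2]-b[:2])
E
python3 - <<'E'
from h import *
q=down(.166)
gripper_to(0.0,40)
move_ptp(bw(0,-.135,.10),q)
servo_line(bw(0,-.135,.010),vel=.2)
print(current_clock(),current_contact_force(),current_gripper_width())
r=servo_line(bw(0,-.062,.010),vel=.025,max_force=6)
print(r,current_clock(),wb_(current_ee_pos()),current_contact_force()); 
shot("wrist","wp1"); shot("scene","sp1")
E
```

```text
5.1667 [ 1.4644816  -0.27896725  1.48105217] 0.00026844591002411533
True 6.85 [ 5.72475622e-05 -9.35553506e-02] [ 1.18475236 -2.33016421  2.3365952 ]
```

View pics/wp1.png

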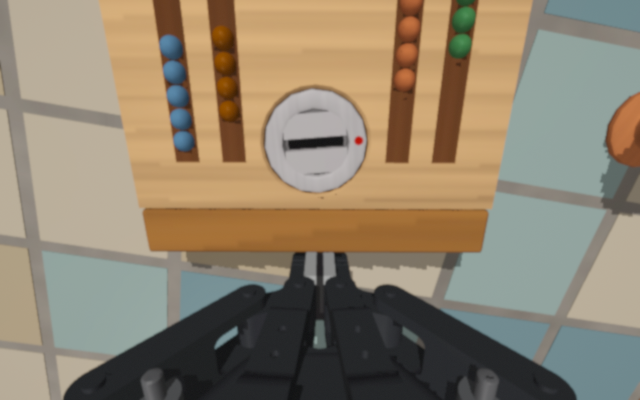

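The panel now looks nearly closed against the board (inner edge row ~209). I'll push again gently to see whether it's stiff, meaning the seal has been met.

```bash
python3 - <<'E'
from h import *
for F in (5,):
    p=wb_(current_ee_pos());f0=np.array(current_contact_force())
    r=servo_line(bw(0,p[1]+.008,.010),vel=.01,max_force=F)
    print(r,current_clock(),wb_(current_ee_pos()),(T.T@np.array(current_contact_force())[:2]))
sleep(.2);print((T.T@np.array(current_contact_force())[:2]),wb_(current_ee_pos()))
shot("wrist","wp2")
E
python3 - <<'E'
import cv2
cv2.imwrite("pics/c5.png",cv2.hconcat([cv2.resize(cv2.imread(f"pics/{n}.png")[190:260,130:330],None,fx=2,fy=4) for n in("wp1","wp2")]))
E
```

```text
True 7.2833 [-0.00028677 -0.09389574] [ 0.1469931 -2.0905774]
[-0.22545451 -1.17746463] [-0.00039514 -0.09398382]
```

View pics/c5.png

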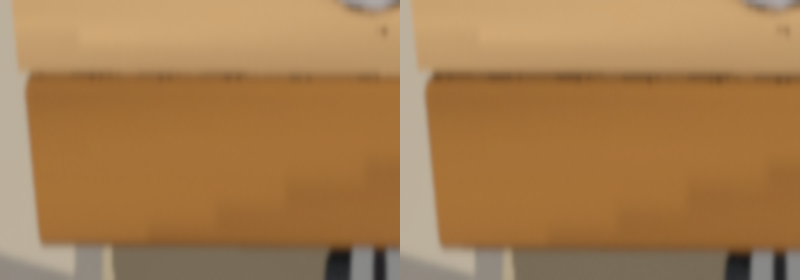

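The second push was stiff and the panel sprang back a fraction, so it's resting on the seal. Now I'll fetch the driver.

Run:
```python
from h import *
p=wb_(current_ee_pos()); servo_line(bw(0,p[1]-.02,.012),vel=.1); servo_line(bw(0,p[1]-.02,.10),vel=.25)
q=down(-.0165)
move_ptp([.4858,-.2956,.19],q); gripper_to(.06)
servo_line([.4858,-.2956,.070],vel=.15,max_force=8)
print(current_clock(),current_ee_pos())
gripper_to(0.015,60); print(current_gripper_width(),current_contact_force(),current_clock())
r=servo_line([.4858,-.2956,.20],vel=.2); print(current_contact_force(),current_clock(),current_gripper_width())
shot("wrist","wg1")
```

```text
10.9333 [ 0.48650943 -0.29614273  0.07109337]
0.023449181539356573 [-1.22018934  0.43162244  4.38730717] 11.35
[-0.52266583 -0.44553649 -1.7876246 ] 12.15 0.023311651405703657
```

View pics/wg1.png

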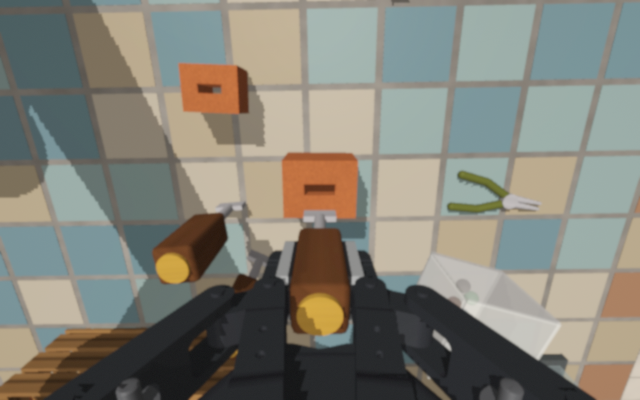

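Run:
```python
import cv2
i=cv2.imread("pics/wp2.png")[80:200,250:380];cv2.imwrite("pics/c6.png",cv2.resize(i,None,fx=6,fy=6,interpolation=cv2.INTER_CUBIC)[:600])
i=cv2.imread("pics/wg1.png")[170:250,270:370];cv2.imwrite("pics/c7.png",cv2.resize(i,None,fx=7,fy=7,interpolation=cv2.INTER_CUBIC))
```

```text
(no output)
```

View pics/c6.png

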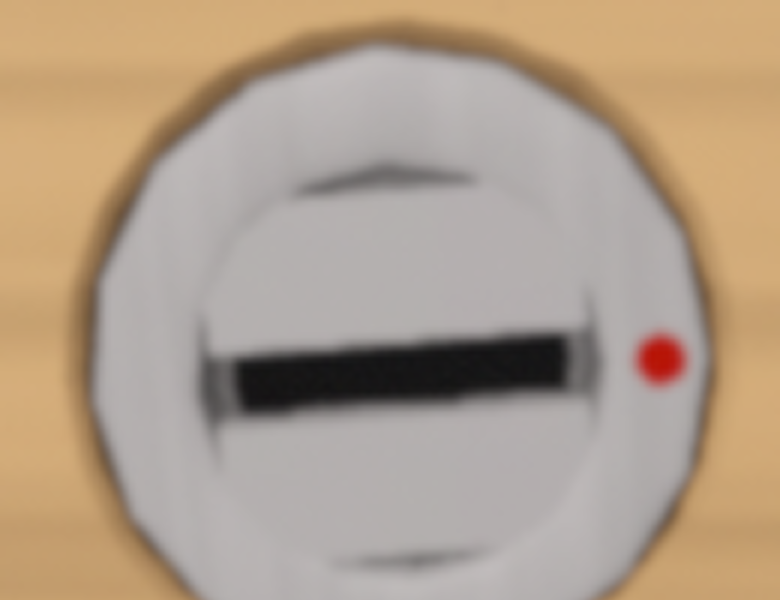

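View pics/c7.png

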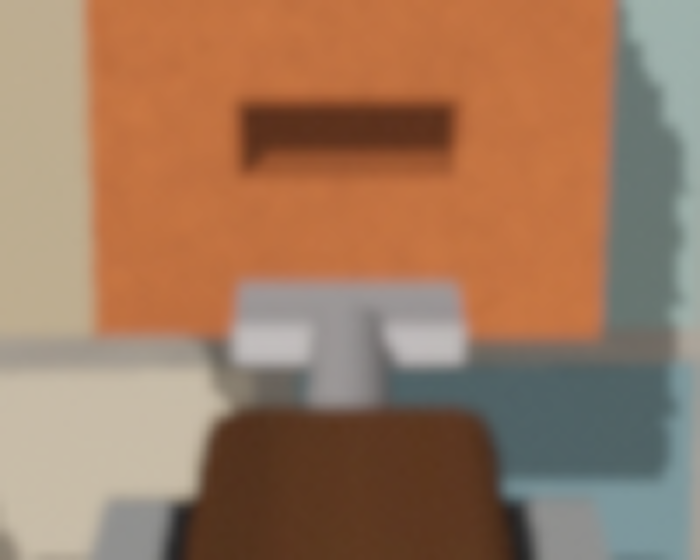

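```bash
cat >> h.py <<'E'
def tip_in_tool(KE,uL,uR,tcp,phi):
    # bottom +y-side edge ends of blade; returns offsets (along jaw, along tool y) of blade centre and blade angle rel. phi
    z=tcp[2]-.069; a=px2w(KE,*uL,z);c=px2w(KE,*uR,z); m=(a+c)/2-np.asarray(tcp); d=c-a
    j=np.array([np.cos(phi),np.sin(phi)]); y=np.array([-j[1],j[0]])
    return m[:2]@j, m[:2]@y-.002, np.arctan2(d[1],d[0])-phi, np.linalg.norm(d[:2])
E
python3 - <<'E'
from h import *
K=load("wp2");c6=lambda p:np.array(p)/6+[250,80]
a=px2w(K,*c6((203,388)),.028);c=px2w(K,*c6((598,361)),.028)
print("slot",(a+c)/2,np.arctan2(*(c-a)[1::-1]),np.linalg.norm(c-a))
a=px2w(K,*c6((235,360)),.021);c=px2w(K,*c6((568,335)),.021);print(np.arctan2(*(c-a)[1::-1]),np.linalg.norm(c-a))
d=px2w(K,*c6((660,359)),.028)-(px2w(K,*c6((203,388)),.028)+px2w(K,*c6((598,361)),.028))/2;print("dot",np.arctan2(d[1],d[0]))
Kg=load("wg1");c7=lambda p:np.array(p)/7+[270,170]
print(current_ee_pos())
print(tip_in_tool(Kg,c7((237,284)),c7((466,284)),current_ee_pos(),-.0165))
a=px2w(Kg,*c7((240,103)),.058);c=px2w(Kg,*c7((457,172)),.058);print("well",a,c,(a+c)/2)
E
```

```text
slot [ 0.62158329 -0.02925555  0.028     ] 0.2340804091230973 0.02772511040861482
0.2403404533622086 0.024593926336921017
dot 0.22562011590779363
[ 0.48467104 -0.29471945  0.19732054]
(np.float64(0.0014243174395665468), np.float64(-1.1876026928520252e-05), np.float64(0.0006515059332937931), np.float64(0.02537906167676645))
well [ 0.47022015 -0.28972216  0.058     ] [ 0.50134335 -0.30052855  0.058     ] [ 0.48578175 -0.29512536  0.058     ]
```

Run:
```python
from h import *
phi=.235;q=down(phi)
move_ptp([.6216-.0014,-.0293,.17],q)
servo_line([.6216-.0014,-.0293,.108],vel=.15)
sleep(.2);print(current_clock(),current_ee_pos(),current_contact_force(),current_torque())
shot("wrist","ws1")
i=cv2.imread("pics/ws1.png")[110:260,220:420];cv2.imwrite("pics/c8.png",cv2.resize(i,None,fx=4,fy=4,interpolation=cv2.INTER_CUBIC))
```

```text
14.1167 [ 0.62131604 -0.02956416  0.10981512] [ 0.57744043  0.69413335 -1.46536366] [-0.0157895   0.0207576   0.00735056]
```

View pics/c8.png

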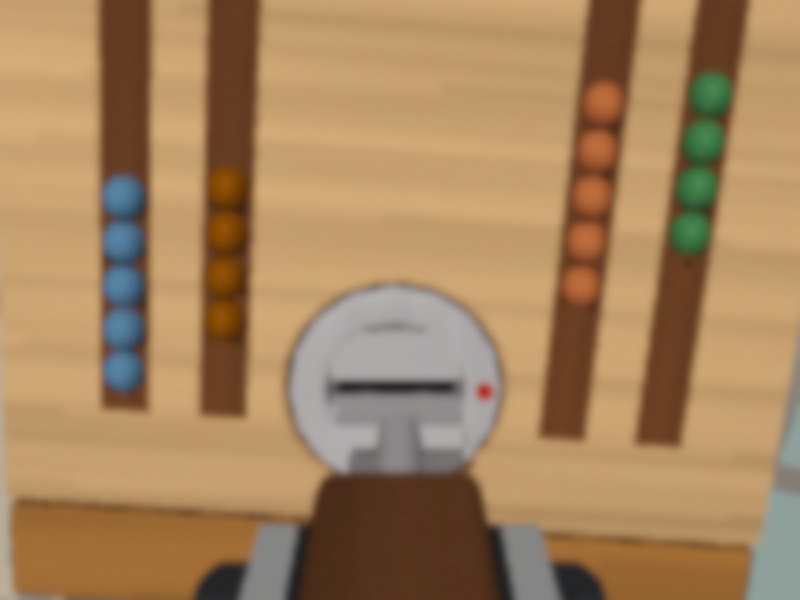

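Run:
```python
import cv2
i=cv2.imread("pics/ws1.png")[178:228,290:350];cv2.imwrite("pics/c9.png",cv2.resize(i,None,fx=12,fy=12,interpolation=cv2.INTER_CUBIC))
```

```text
(no output)
```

View pics/c9.png

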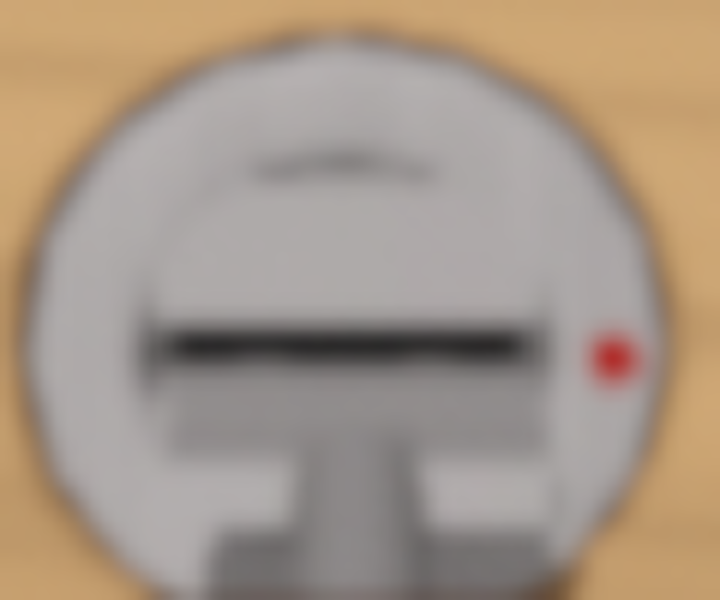

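Run:
```python
from h import *
K=load("ws1");c=lambda p:np.array(p)/12+[290,178]
tcp=np.array([0.62131604,-0.02956416,0.10981512]);phi=.235
j=np.array([np.cos(phi),np.sin(phi)]); y=np.array([-j[1],j[0]])
t=tip_in_tool(K,c((165,362)),c((550,362)),tcp,phi);print(t)
f=lambda p,z:(lambda m:np.array([m@j,m@y]).round(5))((px2w(K,*c(p),z)-tcp)[:2])
print("slot L,R edge",f((147,325),.028),f((548,325),.028),"dot",f((613,358),.028))
print("disc L/R",f((24,340),.028),f((668,340),.028),"top",f((345,36),.028))
```

```text
(np.float64(0.001315287330530322), np.float64(0.001936036101149812), np.float64(-0.0014001020933676889), np.float64(0.024753980622504477))
slot L,R edge [-0.01293  0.00218] [0.01432 0.00215] dot [ 0.01879 -0.00023]
disc L/R [-0.02132  0.00112] [0.02251 0.00106] top [0.00054 0.02234]
```

Run:
```python
import cv2
a=cv2.imread("pics/ws1.png",0);print(a[203:226,[306,308,310,328,330,332]].tolist())
a=cv2.imread("pics/wg1.png");print(a[205:225,[308,312,328,332],0].tolist())
```

```text
[[165, 166, 166, 164, 164, 164], [146, 146, 146, 144, 145, 145], [98, 98, 98, 97, 97, 100], [48, 47, 51, 48, 46, 58], [57, 58, 67, 59, 56, 66], [98, 98, 104, 98, 95, 100], [128, 128, 130, 127, 126, 127], [139, 139, 139, 138, 138, 138], [142, 142, 141, 141, 141, 141], [142, 142, 142, 141, 140, 141], [140, 141, 140, 140, 140, 139], [140, 140, 140, 140, 140, 139], [146, 146, 146, 145, 145, 145], [158, 158, 158, 157, 157, 157], [170, 170, 170, 168, 168, 168], [174, 174, 174, 173, 172, 172], [175, 174, 175, 172, 173, 172], [175, 172, 171, 170, 170, 169], [173, 162, 157, 157, 157, 157], [170, 143, 131, 132, 133, 133], [167, 128, 112, 116, 117, 118], [162, 119, 109, 112, 113, 115], [158, 115, 110, 112, 114, 113]]
[[64, 65, 66, 67], [63, 64, 65, 67], [65, 66, 66, 68], [71, 72, 72, 73], [93, 94, 94, 94], [125, 124, 123, 124], [145, 144, 144, 144], [151, 150, 150, 150], [149, 149, 150, 150], [150, 150, 149, 149], [157, 156, 156, 155], [170, 169, 170, 169], [183, 182, 182, 181], [188, 186, 187, 186], [188, 186, 187, 186], [184, 182, 182, 182], [167, 166, 166, 166], [131, 130, 132, 132], [100, 105, 107, 106], [93, 99, 102, 101]]
```

Run:
```python
from h import *
a=cv2.imread("pics/wg1.png");print("blade row213",a[213,299:342,0].tolist())
s=cv2.imread("pics/ws1.png",0);print("slot row206",s[206,296:342].tolist());print("blade row 213",s[213,296:342].tolist())
KG=load("wg1");K=load("ws1")
tg=np.array([0.48467104,-0.29471945,0.19732054]);ts=np.array([0.62131604,-0.02956416,0.10981512])
print(tip_in_tool(KG,(303,209.5),(336,209.5),tg,-.0165))
phi=.235;j=np.array([np.cos(phi),np.sin(phi)]); y=np.array([-j[1],j[0]])
f=lambda p,z:(lambda m:np.array([m@j,m@y]).round(5))((px2w(K,*p,z)-ts)[:2])
print("slot edge",f((318,204.8),.028),"dot",f((340.6,207.4),.028))
# blade predicted bottom line using ws1 px
print(tip_in_tool(K,(303,209.5),(336,209.5),ts,phi))
print(R.from_quat(current_ee_rot()).as_matrix().round(4))
```

```text
blade row213 [64, 63, 66, 77, 109, 137, 148, 150, 150, 149, 149, 150, 150, 149, 149, 149, 149, 150, 150, 150, 149, 146, 145, 143, 145, 147, 149, 150, 150, 150, 149, 149, 149, 150, 149, 146, 131, 99, 72, 65, 63, 64, 66]
slot row206 [170, 170, 170, 166, 155, 130, 105, 92, 75, 56, 48, 47, 47, 49, 51, 52, 52, 50, 48, 46, 48, 46, 47, 47, 47, 46, 46, 48, 50, 50, 51, 50, 48, 47, 46, 48, 58, 80, 101, 123, 150, 163, 159, 140, 122, 120]
blade row 213 [171, 171, 172, 172, 170, 165, 161, 157, 148, 142, 140, 140, 141, 141, 140, 140, 141, 141, 140, 139, 139, 139, 139, 138, 138, 137, 136, 136, 137, 140, 140, 140, 140, 140, 140, 139, 139, 140, 143, 152, 165, 171, 169, 168, 167, 167]
(np.float64(0.0008701476837257909), np.float64(0.0008672834143565481), np.float64(0.0006429256818166161), np.float64(0.025571171841363385))
slot edge [-9.00e-05  2.41e-03] dot [0.01839 0.00014]
(np.float64(0.0010902227170928474), np.float64(0.0008466310585944123), np.float64(-0.0014170429297381548), np.float64(0.02549837282435475))
[[ 2.600e-03 -2.328e-01  9.725e-01]
 [-3.000e-04  9.725e-01  2.328e-01]
 [-1.000e+00 -9.000e-04  2.400e-03]]
```

```bash
cat >> h.py <<'E'
def goto(p,q=None,vel=.1,n=2,off=np.zeros(3),**k):
    p=np.asarray(p,float)
    for i in range(n):
        servo_line(p+off,q,vel=vel,**k); sleep(.12); off=off+(p-np.array(current_ee_pos()))
    return off
E
python3 - <<'E'
from h import *
phi=.235;q=down(phi);j=np.array([np.cos(phi),np.sin(phi)]); y=np.array([-j[1],j[0]])
ts=np.array([0.62131604,-0.02956416,0.10981512])
xy=ts[:2]-.0009*j-.00085*y
off=goto([*xy,.102],q,vel=.05,n=2); print(off,current_ee_pos()-np.r_[xy,.102])
r=servo_line(np.r_[xy,.088]+off,q,vel=.03,max_force=6)
print(r,current_clock(),current_ee_pos()-np.r_[xy,0],current_contact_force(),current_torque())
np.save("off.npy",np.r_[xy,off]); shot("wrist","ws2")
i=cv2.imread("pics/ws2.png")[178:228,290:350];cv2.imwrite("pics/c10.png",cv2.resize(i,None,fx=12,fy=12,interpolation=cv2.INTER_CUBIC))
E
```

```text
[-4.69507690e-05 -7.72321818e-06 -8.07278570e-05] [ 1.29488236e-04 -3.49882231e-05  2.42938957e-04]
True 15.3583 [ 4.50327123e-05 -2.70737742e-05  9.01801104e-02] [-1.07115761 -0.44980691  4.46872476] [-0.00273553  0.20035634  0.01954488]
```

View pics/c10.png

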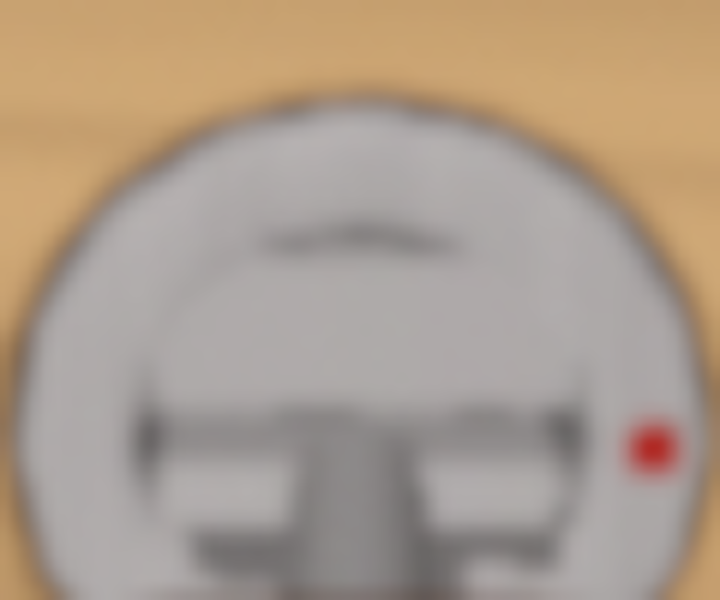

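Blade is seated: TCP z is 0.0902 against 0.090 expected at the slot's floor, and the picture shows it inside the slot. Now I'll turn it in small steps, watching the torque.

```bash
cat >> h.py <<'E'
def ft(n=5,dt=.02):
    F=[];M=[]
    for i in range(n): F.append(current_contact_force());M.append(current_torque());sleep(dt)
    return np.mean(F,0),np.mean(M,0),np.std(M,0)
def yaw(): 
    m=R.from_quat(current_ee_rot()).as_matrix(); return np.arctan2(m[1,2],m[0,2])
E
python3 - <<'E'
from h import *
o=np.load("off.npy"); P=np.r_[o[:2],.0892]; np.save("P.npy",P)
F,M,S=ft(); print(current_clock(),F.round(2),M.round(3),S.round(3))
phi=.235
for i in range(4):
    phi-=.06; t=current_clock(); servo_line(P,down(phi),vel=.05); t2=current_clock(); F,M,S=ft(4)
    print(round(phi,3),round(yaw(),3),round(t2-t,2),F.round(2),M.round(3),S[2].round(4),(current_ee_pos()-P).round(4))
E
```

```text
15.4917 [-0.48 -0.12  5.08] [ 0.04   0.191 -0.014] [0.018 0.037 0.04 ]
0.175 0.175 0.25 [-1.94  0.84  5.53] [ 0.193  0.527 -0.019] 0.011 [0.0002 0.0002 0.001 ]
0.115 0.115 0.25 [-1.98  0.52  5.49] [ 0.168  0.426 -0.035] 0.0382 [0.0004 0.0001 0.001 ]
0.055 0.055 0.25 [-1.32  1.14  5.18] [ 0.204  0.363 -0.035] 0.0025 [0.0004 0.0002 0.0009]
-0.005 -0.005 0.25 [-1.29  0.32  4.98] [0.169 0.308 0.024] 0.0441 [0.0005 0.0002 0.001 ]
```

Run:
```python
from h import *
P=np.load("P.npy"); phi=-.005
for i in range(6):
    phi-=.06; servo_line(P,down(phi),vel=.05); F,M,S=ft(8,.015); e=np.mean([current_joint_efforts()[5] for _ in range(3)])
    print(round(phi,3),round(yaw(),3),F.round(2),M.round(3),S[2].round(3),round(e,3),(current_ee_pos()-P).round(4))
    if M[2]>.13: break
print(current_clock()); shot("wrist","wt1")
```

```text
-0.065 -0.064 [-1.46  1.16  5.28] [ 0.201  0.25  -0.025] 0.02 -0.03 [0.0006 0.0001 0.0009]
-0.125 -0.124 [-0.88  0.93  5.41] [ 0.194  0.226 -0.038] 0.03 -0.028 [0.0007 0.0002 0.001 ]
-0.185 -0.184 [-0.5   0.53  5.05] [ 0.183  0.184 -0.034] 0.019 -0.027 [0.0007 0.0001 0.0009]
-0.245 -0.244 [-0.86  0.51  5.23] [ 0.159  0.14  -0.032] 0.016 -0.027 [0.0008 0.0001 0.001 ]
-0.305 -0.304 [-0.65  0.68  5.18] [ 0.16   0.13  -0.053] 0.029 -0.028 [0.0008 0.     0.0009]
-0.365 -0.364 [-0.38  0.63  5.3 ] [0.118 0.098 0.009] 0.026 0.0 [ 0.0008 -0.      0.001 ]
19.0583
```

View pics/wt1.png

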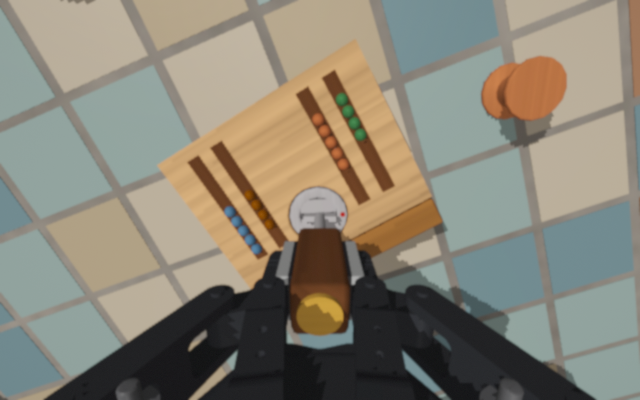

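Run:
```python
from h import *
P=np.load("P.npy"); phi=-.365
for i in range(8):
    phi-=.04; servo_line(P,down(phi),vel=.05); F,M,S=ft(8,.015); e=np.mean([current_joint_efforts()[5] for _ in range(3)])
    print(round(phi,3),round(yaw(),3),F.round(2),M.round(3),S[2].round(3),round(e,3),(current_ee_pos()-P).round(4))
    if M[2]>.12: break
print(current_clock())
```

```text
-0.405 -0.404 [-0.57  0.62  5.39] [0.099 0.132 0.045] 0.021 0.04 [ 0.0008 -0.      0.001 ]
-0.445 -0.444 [-0.71  0.23  5.5 ] [0.086 0.162 0.003] 0.03 0.014 [ 0.0007 -0.0001  0.001 ]
-0.485 -0.484 [-0.68  0.38  5.36] [0.1   0.19  0.038] 0.016 0.028 [ 0.0007 -0.0001  0.0009]
-0.525 -0.524 [-0.44  0.3   5.11] [0.06  0.183 0.051] 0.02 0.035 [ 0.0007 -0.0001  0.001 ]
-0.565 -0.564 [-0.71  0.09  5.67] [0.058 0.18  0.033] 0.032 0.031 [ 0.0007 -0.0001  0.001 ]
-0.605 -0.604 [-1.04 -0.08  5.2 ] [0.063 0.215 0.071] 0.038 0.046 [ 0.0007 -0.0001  0.001 ]
-0.645 -0.644 [-0.84  0.39  5.38] [0.046 0.251 0.041] 0.036 0.039 [ 0.0006 -0.0002  0.001 ]
-0.685 -0.683 [-1.09  0.29  5.33] [0.01  0.212 0.075] 0.032 0.075 [ 0.0006 -0.0001  0.001 ]
22.175
```

```bash
cat >> h.py <<'E'
def turn(phi,step,n,stop,N=10):
    P=np.load("P.npy")
    for i in range(n):
        phi-=step; servo_line(P,down(phi),vel=.05)
        M=[];E=[]
        for k in range(N): M.append(current_torque()[2]);E.append(current_joint_efforts()[5]);sleep(.01)
        m=(np.mean(M)+np.mean(E))/2
        print(round(phi,3),round(yaw(),3),"Mz %.3f+-%.3f E %.3f+-%.3f"%(np.mean(M),np.std(M),np.mean(E),np.std(E)))
        if m>stop: break
    print(current_clock())
E
python3 - <<'E'
from h import *
turn(-.685,.03,10,.115)
print(current_contact_force())
E
```

```text
-0.715 -0.713 Mz 0.074+-0.029 E 0.064+-0.005
-0.745 -0.743 Mz 0.099+-0.039 E 0.109+-0.005
-0.775 -0.773 Mz 0.144+-0.025 E 0.146+-0.005
23.175
[-1.17450845  0.27693575  6.24967751]
```

Run:
```python
from h import *
turn(-.775,.01,3,.165)
shot("wrist","wt2")
i=cv2.imread("pics/wt2.png")[150:330,180:460];cv2.imwrite("pics/c11.png",cv2.resize(i,None,fx=2.8,fy=2.8,interpolation=cv2.INTER_CUBIC))
```

```text
-0.785 -0.783 Mz 0.168+-0.032 E 0.168+-0.002
23.5083
```

View pics/c11.png

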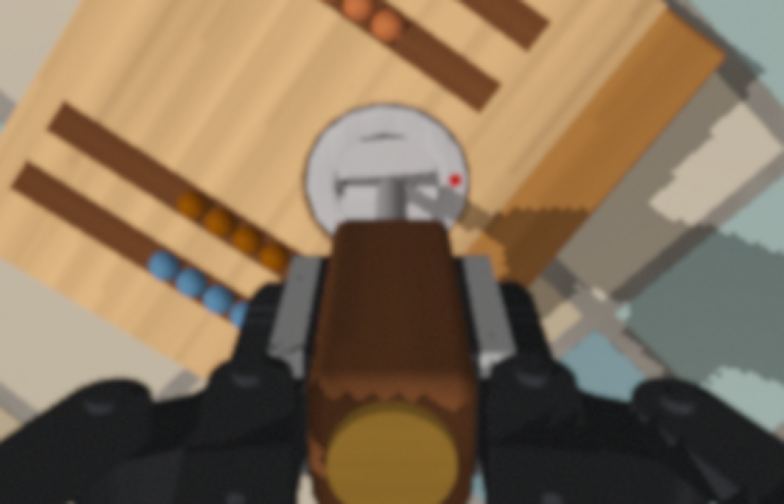

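The panel now looks flush, and the torque is climbing about 0.02 N·m per 0.01 rad. I'll make one tiny step more, then unload and lift out.

Run:
```python
from h import *
turn(-.785,.006,1,.165)
P=np.load("P.npy"); phi=-.791
# relax the twist a little before lifting (within the slot's play)
servo_line(P,down(phi+.03),vel=.05)
M=[current_joint_efforts()[5] for _ in range(3)];print("relaxed",np.mean(M),current_torque()[2])
servo_line(P+[0,0,.10],down(phi+.03),vel=.12); print(current_clock(),current_contact_force(),np.mean([current_joint_efforts()[5] for _ in range(3)]),current_torque()[2])
shot("wrist","wt3");shot("side","st3")
```

```text
-0.791 -0.789 Mz 0.194+-0.027 E 0.196+-0.001
23.8917
relaxed 0.05151530262082815 0.14195044960902797
25.125 [-1.22647887  0.67707385 -1.08584835] -0.00048236630391329527 -0.022097383700125664
```

View pics/wt3.png

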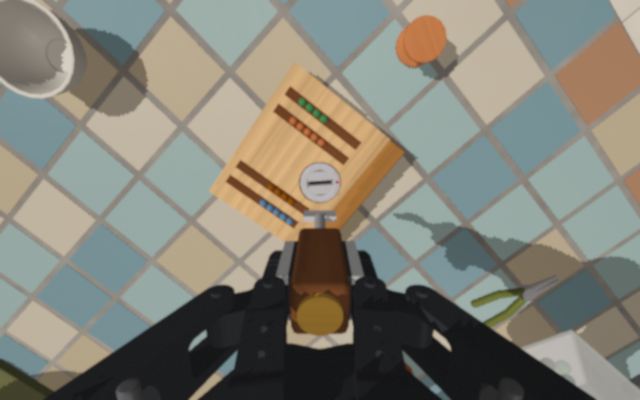

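Cam out of the slot reads about 0 torque, so the baseline holds and the peak was about 0.196 N·m. The panel is flush and the cam slot stayed where I left it, at (320,183). Now back to the holder.

Run:
```python
from h import *
q=down(-.0165)
move_ptp([.4862,-.2960,.22],q)
off=goto([.4862,-.2960,.150],q,vel=.12,n=2); print(current_clock(),current_ee_pos(),off)
shot("wrist","wr1")
i=cv2.imread("pics/wr1.png")[130:280,220:420];cv2.imwrite("pics/c12.png",cv2.resize(i,None,fx=4,fy=4,interpolation=cv2.INTER_CUBIC))
np.save("off2.npy",off)
```

```text
27.5917 [ 0.48544031 -0.2955881   0.14875323] [-2.47676817e-05  7.55152531e-05 -2.12771586e-04]
```

View pics/c12.png

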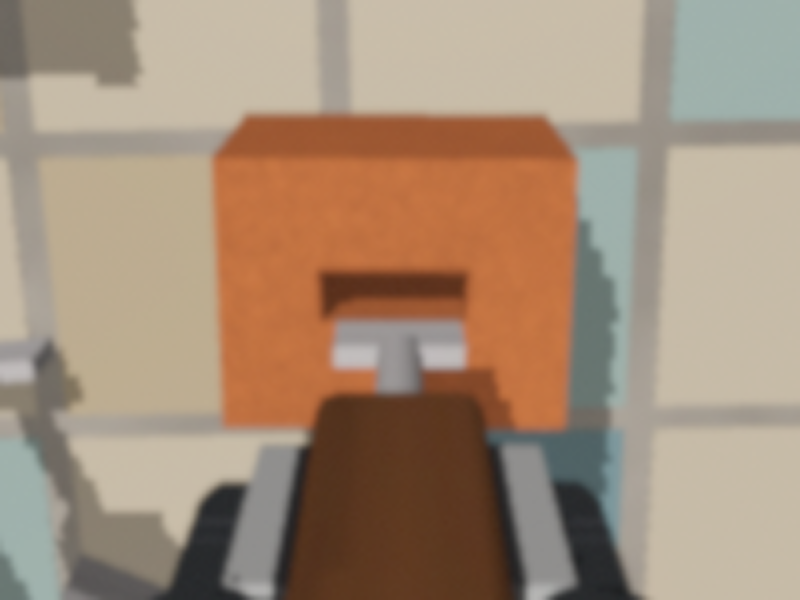

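Run:
```python
from h import *
q=down(-.0165)
r=servo_line([.4857,-.2960,.0695],q,vel=.07,max_force=6)
print(r,current_clock(),current_ee_pos(),current_contact_force())
shot("wrist","wr2");shot("side","sr2")
i=cv2.imread("pics/wr2.png")[130:280,220:420];cv2.imwrite("pics/c13.png",cv2.resize(i,None,fx=4,fy=4,interpolation=cv2.INTER_CUBIC))
```

```text
True 28.675 [ 0.48520984 -0.29560551  0.07123396] [-0.42664203  0.9584852   4.24915895]
```

View pics/c13.png

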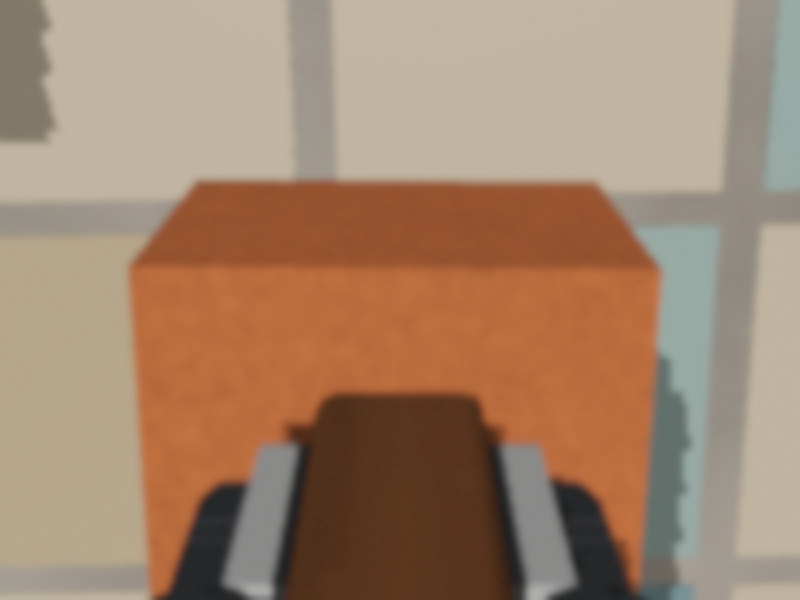

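Seated: TCP z is 0.0712, the same as when I picked it up, and the handle rests on the block. Release, back off and check.

Run:
```python
from h import *
gripper_to(.05); p=np.array(current_ee_pos()); servo_line(p+[0,0,.13],vel=.12)
shot("wrist","wf1")
move_ptp([.60,-.02,.24],down(0)); sleep(.1)
shot("wrist","wf2");shot("scene","sf");shot("side","sdf"); print(current_clock(),current_contact_force())
i=cv2.imread("pics/wf2.png")[60:300,180:460];cv2.imwrite("pics/c14.png",cv2.resize(i,None,fx=2.5,fy=2.5,interpolation=cv2.INTER_CUBIC))
```

```text
31.825 [-1.15435798 -0.15724486 -0.02608146]
```

View pics/wf1.png

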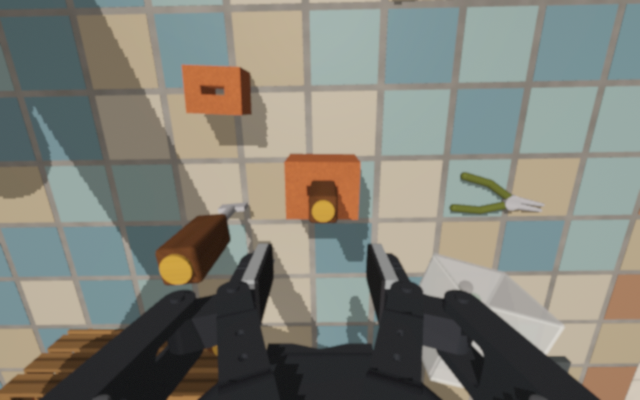

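View pics/c14.png

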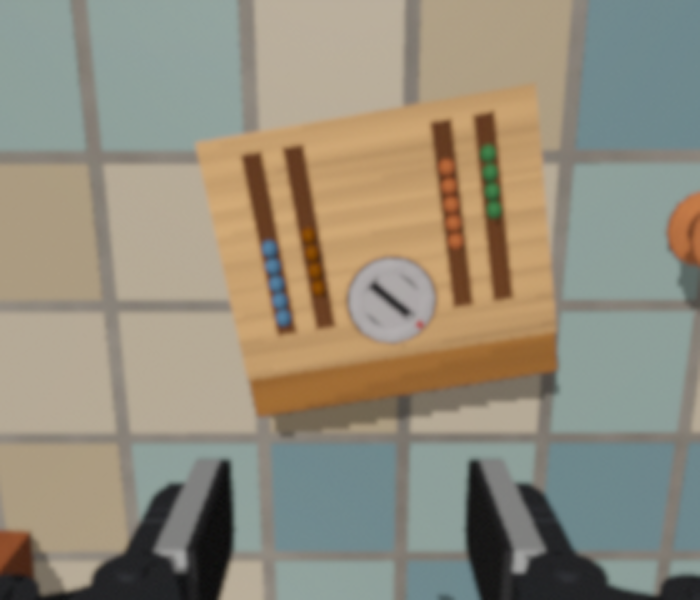

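View pics/sf.png

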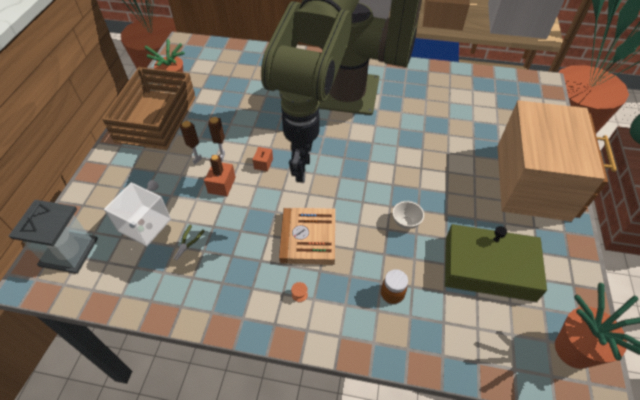

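The driver stands upright in the holder at (322,212), released. The panel is flush along its whole length, with the cam turned and its red dot at lower right. The bystanders sit at their original pixels: ramekin (408,213), jar (395,285), spool (300,290), pliers (190,240).

```bash
python3 -c "
from station import *
sign_off(); print(current_clock())"
```

```text
the job is handed in; nothing more can be done
the job is handed in; nothing more can be done
```

I finished the bead tray and handed the job in at about 32 s of the 72 s allowed; there is no verdict yet.

- **Panel:** I pushed it in with closed fingers. The push stopped on a 6 N limit, and a second gentle push was stiff, so it had met the seal.
- **Cam:** I used the smallest screwdriver, from the larger holder. The blade went to the floor of the slot, and I turned the cam clockwise about 1.03 rad. The torque peaked at about 0.196 N·m, in the snug range, and read about 0 again once the blade was out.
- **Screwdriver:** It stands upright in its terracotta holder, released. The gripper stopped at the same height as when I picked it up.
- **Last pictures:** The panel shows no visible gap along its length. The ramekin, jar, spool, pliers and other screwdrivers look unmoved.

Two things disagreed slightly:
- **Panel gap:** My first camera measurement was about 7 mm, against the stated 9 mm minimum. I put that down to camera error and relied on force instead.
- **Torque reading:** The torque sensor read about −0.03 N·m while the cam turned freely. The last joint's torque agreed with it near the peak, and was about zero when free.

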